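# Load a long damper under the fork of a test fixture and lock it with the pin

## Robot

A 6-joint arm with a two-finger parallel gripper is mounted at the origin on the work surface. World frame = base frame: x ahead of the robot, y to its left, z up, the work surface at z = 0. Lengths are in mm, angles in rad, forces in N, time in s.
With the tool pointing down it reaches from about 350 to 975 mm from the base axis. Payload 4.9 kg.
Tool frame: the origin (TCP) lies midway between the tips of the shut fingers; the grasp point (between the pads) lies 19 mm behind it; z points along the fingers, y is the line along which they close (so a half turn about z gives the same grasp; the last joint's range is limited). The gripper opens to 85 mm and grips with 20 to 120 N. Pads are 22 mm wide; open, the fingers measure 114 mm over their backs; the gripper's body (76 mm by 85 mm) begins 54 mm behind the grasp point. The pads swing forward as they close: fully open they stand 13 mm farther back than shut.
Start: joints at [-1.223, 0.053, 1.613, -0, 1.476, -0.119], TCP at [281.261, -558.116, 231.304] pointing down, gripper open.
Joint ranges: [-3.01, 3.01], [-1.01, 2.22], [0.06, 2.58], [-1.02, 4.17], [0.09, 2.62], [-3.14, 3.14]. Speed limits (rad/s): [2.57, 2.57, 3.14, 3.14, 3.14, 3.14].

## Interface

Orientations are given as a unit quaternion [x, y, z, w].
In Python, from station import arm gives the robot as it stands.
- The arm moves only by the tool creep_tool, called after ">>>" as name(argument=value, ...), one argument or row to a line, values as JSON. Schema: {"type":"object","properties":{"steps":{"type":"string"},"only":{"type":"string"},"quiet":{"type":"boolean"},"lines":{"type":"string"}},"required":["steps"],"additionalProperties":false}. steps is a string of 1 to 8 rows, one to a line, with the numbers parted by spaces; each row has 7 numbers: dx, dy, dz in fractions of the full range, 1 being 1000 mm, then a rotation vector rx, ry, rz in parts of the range, where 1.0 means 90 degrees, then the opening from 0.0 (shut) to 1.0 (fully open); each row is the pose to reach, as a shift and turn from the pose commanded when the call began, along the tool's axes at that moment; what a row does not reach only later rows make up. A row lasts 1/8 s, in which the tool goes at most 62.5 mm and 0.188 rad, less where a joint would pass 70% of its speed; a pose out of reach is approached as far as the arm can. The fingers move at their own pace and stop on an object; the grip force is fixed at half the most. Time passes only in rows, so rows that do not move let the fingers close. The tool returns the time, the measured TCP pose, the force, the opening and the grip force at its end. only (a regular expression) keeps the lines of the reply that match it, lines (a string "A,B") keeps lines A to B, and quiet returns only ok. Input that does not fit is refused with a message, and nothing moves.
- arm.read_state(): the state, without advancing time (a new reading comes with each control period).
- arm.snapshot(name): name is "scene" or "top"; returns (picture, depth): 480x640x3 uint8, red, green, blue; 480x640 float32, mm along the optical axis (not along the pixel's ray), 0 where there is no reading.
- arm.calibration(name): a dict with "vfov" (degrees; the focal length in pixels is half the picture's height over the tangent of half this angle, whatever the lens; pixels are square), "cx", "cy" (the principal point, pixels), "R" (3x3) and "t" (3): a world point X has camera coordinates R X + t. Camera axes: x right, y down, z forward; pixel columns grow to the right and rows downward; lengths in mm; the calibration is good to about 2 mm. A picture is of the moment at which its call begins. calibration takes no time and is no camera call.
- arm.close_job(): hands the job in; it is judged then, once.
Trained networks look in the newest picture that a camera, given by its name, has taken for a name from the list of things; names that differ only in an ending like _2 or _b are one class to them, and where a whole thing is asked for, a point or a joint stands for the part that bears it (a point fixed in the world has none). Each returns a list of dicts, best first, with "confidence" (0 to 1); they miss things now and then, are a little off and sometimes report something else, mostly with a low value. They report only what shows in the picture. A call takes as long as a camera call.
- arm.find_in(thing, camera): "location" ([x, y, z] in mm, in the coordinates of the camera as it stood for that picture, good to about 4 mm: the middle of the surface that is visible of it).
- arm.masks_of(thing, camera): "mask" (480x640 bool, what is visible of it).
- arm.landmark_of(thing, camera): "location" ([x, y, z] in mm, in the coordinates of the camera as it stood for that picture, good to about 4 mm: a listed point, or the origin of a listed thing).
The state is a dict: "time": time; "joint_pos": joint angles; "qvel": joint speeds; "tau": joint torques, N m; "tool_pos": TCP position; "eef_rot": TCP orientation; "ft_force": force on the tool from outside, world axes, zero at the start; "ft_torque": the same for the moment, N m; "width": opening from 0.0 (shut) to 1.0 (fully open); "grasp_force": force on a finger pad.
Only numpy, scipy, OpenCV 4.12 (cv2) and the standard library are available. Lean on these libraries where they do the work, as an engineer would, in place of code of your own. Each camera call takes 0.05 s, during which the arm holds its last target. There are 200 camera calls.

## Task

Take the long-rodded damper out of the rack and load it into the bore of the test fixture: its collar is too wide for the fork above, so put the foot into the bore at a tilt, swing the rod upright into the fork's open mouth, and lower it until the collar sits on the block. Then push the lock pin through the holes of both fork prongs, from the side facing the robot, so that it closes the mouth, until its head meets the fork, and let go. Leave the other parts and the jar where they stand.

Things in the scene. Friction and masses are not known exactly. Their poses are not given: they have to be found in the camera images.
- damper: the long damper, steel with a dark collar, round about its z axis, 203 mm long, about 0.2 kg, standing upright in one of the three rack holes (which one varies). Origin: on its axis in the collar's flat underside; z along the axis towards the rod's end. Collar: 32 mm diameter from z = 0 to 10 mm, then coned to 22 mm at z = 22 mm.
- damper_foot (a point): tip of the damper's foot, on its axis, 60 mm below the collar's underside. The foot tapers from 20 mm diameter at the collar to 10 mm at 2 mm above the tip, then a chamfer to 7 mm
- damper_top (a point): free end of the damper's rod, on its axis, 143 mm above the collar's underside. The rod is plain, 12 mm diameter, from the collar (z = 22 mm) to this end; grip it near the end, above where the fork will be
- fixture: the fixed test fixture. Origin: on the bore axis at table height; z up, x from the fork's mouth towards the column, y level. The mouth opens roughly to the robot's left (world +y), so this y points roughly to world +x. Granite base 25 mm high (x -75 to 135, y -85 to 85 mm); steel block 62 x 62 mm, top z = 89 mm, with the bore; column, 25 mm diameter, at x = 92 mm, top z = 203 mm, carries the fork.
- bore (a point): centre of the bore's mouth in the top face of the steel block, axes as the fixture's; bore 26 mm diameter, vertical, 64 mm deep
- fork (a point): point on the bore axis in the level fork's underside, 72 mm above the block, axes as the fixture's. The fork is 25 mm thick: two prongs, y -21 to -8.5 and 8.5 to 21 mm, x -27 to 9 mm; the 17 mm wide slot between them is open towards -x and closed at x = 9 mm by the arm. The arm's clamp on the column is 54 mm wide, its top 28.5 mm above this point, with a black knob on the +y side.
- pin_hole (a point): centre of the mouth of the -y prong's pin hole, in that prong's outer (-y) face, axes as the fixture's; 15 mm in front (-x) of the bore axis, 173.5 mm above the table. Both prongs have this hole: 14 mm diameter, in line along y, chamfered on the -y side. The second prong's outer face lies 42 mm further on.
- pin: the lock pin, steel, about 0.08 kg, lying level on its rest. Origin: on its axis at the head's inner face; y along the axis towards the nose. Shank 9 mm diameter from y = 0 to 47 mm, then a tapered nose to 56 mm; dark head 16 mm diameter from y = 0 to -45 mm, the place to grip. Its nose points roughly away from the robot; it goes into the fork from the fixture's -y side.
- pin_nose (a point): tip of the pin's nose, on its axis, 56 mm from the head's inner face
- pin_rest: the pin's fixed grey rest: base 70 x 130 x 8 mm, origin at table height under the head's inner face, y along the pin. Two notched posts, 8 mm thick along y and 30 mm wide, at y = 45 and -38 mm, carry the pin's axis 55 mm above the table; the head is free from y = -34 to 0 mm. The notches are open at the top: lift the pin straight up.
- rack: the fixed wooden rack, 190 x 56 x 72 mm, origin under its centre at table height, three 26 mm holes 65 mm deep in a row along its x axis at x = -65, 0 and 65 mm; each holds a part by its foot, collar resting on the rack's top (72 mm). Lift a part 62 mm or more to free it
- short_damper: bystander in the rack: same foot and collar, but its rod ends 77 mm above the collar's underside; origin as the damper's
- plug: bystander in the rack: same foot and collar, with a stub 22 mm in diameter up to 40 mm above the collar's underside; origin as the damper's
- socket: bystander: a plain steel socket (tube), 28 mm diameter, 55 mm tall, standing on the granite; origin under its centre
- jar: bystander: a white jar with a black cap, 54 mm diameter, 65 mm tall, standing on the table beyond the work; origin under its centre

How it is judged (in metres and radians):
On the way, in this order (a step that is already met when the one before it is completed fails the run):
1. the foot has entered the bore while the damper is tilted (z of damper_foot in the frame of bore below -0.004 m and horizontal distance between damper_foot and bore below 0.013 m and angle between damper's own z axis and vertical above 0.15 rad), for 0.05 s.
2. the damper stands upright in the bore, collar on the block (horizontal distance between damper and bore below 0.006 m and z of damper in the frame of bore below 0.004 m and angle between damper's own z axis and vertical below 0.09 rad), for 0.2 s.
3. the pin is through both prongs, head at the fork (all of step 2 and y of pin in the frame of pin_hole above -0.006 m and angle between the y axis of pin and the y axis of fixture, either way round below 0.16 rad and x of pin in the frame of pin_hole between -0.007 and 0.007 m and x of pin_nose in the frame of pin_hole between -0.01 and 0.01 m and z of pin in the frame of pin_hole between -0.007 and 0.007 m and z of pin_nose in the frame of pin_hole between -0.01 and 0.01 m), for 0.2 s.
At the end, for the whole second after the job is handed in: the damper stands upright (within 5 degrees) in the bore, its axis within 6 mm of the bore's and its collar within 4 mm of the block's top; the pin lies through both prongs' holes, in line with them within 9 degrees, its head within 6 mm of the fork; all is released and at rest (all of step 3 and linear speed of each of damper, pin below 0.02 m/s); the robot touches nothing.
It fails at once if a bystander (short damper, plug, socket, jar) was shifted by more than 25 mm or knocked over (distance of any of short_damper, plug, socket, jar from where it was at the start of the episode above 0.025 m or angle between any of short_damper, plug, socket, jar's own z axis and vertical above 0.4 rad).
It also fails if it takes over 69 s, if anything falls off the work surface, if the arm or the gripper's body presses on something with over 40 N, if the wrist force passes 120 N, or if a joint passes its speed limit or range.

## Working session

There is one attempt and no reset: what is moved stays moved. The work goes in short steps, Python scripts to look and compute and a tool call to move; the robot and the scene stay as the last step left them, time stands still between calls to the robot, and variables do not carry over. Pictures are saved under pics/ and viewed, at most 10 in all, crops included, and the job is handed in when it is done.

```bash
ls; mkdir -p pics; cat > h.py <<'E'
import numpy as np, cv2
from station import arm
from scipy.spatial.transform import Rotation as R
def toW(cam,p):
    c=arm.calibration(cam); return np.array(c["R"]).T@(np.array(p)-np.array(c["t"]))
def px(cam,P):
    c=arm.calibration(cam); f=240/np.tan(np.radians(c["vfov"])/2)
    q=np.array(c["R"])@np.array(P)+np.array(c["t"]); return np.array([c["cx"]+f*q[0]/q[2],c["cy"]+f*q[1]/q[2]])
def cloud(cam,d,m):
    c=arm.calibration(cam); f=240/np.tan(np.radians(c["vfov"])/2)
    v,u=np.nonzero(m&(d>0)); z=d[v,u]
    p=np.c_[(u-c["cx"])/f*z,(v-c["cy"])/f*z,z]; return (p-np.array(c["t"]))@np.array(c["R"])
def tool():
    s=arm.read_state(); return np.array(s["tool_pos"]),R.from_quat(s["eef_rot"])
E
python3 - <<'E'
from h import *
np.set_printoptions(precision=1,suppress=True)
for cam in("scene","top"):
    im,d=arm.snapshot(cam); cv2.imwrite(f"pics/{cam}0.png",im[:,:,::-1]); np.save(f"{cam}0.npy",d)
    c=arm.calibration(cam); print(cam,{k:(np.round(v,3).tolist()) for k,v in c.items()})
    for n in "damper damper_foot damper_top fixture bore fork pin_hole pin pin_nose pin_rest rack short_damper plug socket jar".split():
        print(n,[(toW(cam,x["location"]),round(x["confidence"],2)) for x in arm.landmark_of(n,cam)[:2]])
print(arm.read_state())
E
```

```text
pics
scene {'vfov': 52.568, 'cx': 320.137, 'cy': 239.117, 'R': [[-0.525, 0.851, 0.012], [0.461, 0.296, -0.836], [-0.715, -0.433, -0.548]], 't': [285.776, -137.38, 1363.3]}
damper [(array([445.7, 271.7,  77.5]), 0.8)]
damper_foot [(array([506.5, 269.7,  73.7]), 0.46)]
damper_top [(array([442.3, 275.6, 216.5]), 0.65)]
fixture [(array([616.8,   0.7,   1.2]), 0.75), (array([504.9, 270.1,  70. ]), 0.33)]
bore [(array([611.8,   1. ,  90.4]), 0.81)]
fork [(array([614. ,   2.4, 165.6]), 0.56)]
pin_hole [(array([595.5,  17.4, 177.1]), 0.65)]
pin [(array([ 436.6, -285.9,   56.8]), 0.72), (array([510.1, 264.4,   2.8]), 0.63)]
pin_nose [(array([ 501.2, -295.5,   58.8]), 0.51)]
pin_rest [(array([ 444.9, -286.7,    5.1]), 0.69)]
rack [(array([507.2, 266.3,   3.2]), 0.64), (array([ 499.5, -294.8,   57.5]), 0.19)]
short_damper [(array([573.4, 257.1,  71.6]), 0.94), (array([609.8,  -1.1, 166.7]), 0.34)]
plug [(array([506. , 271.1,  73. ]), 0.8)]
socket [(array([675.8, -31.3,  26.6]), 0.6)]
jar [(array([ 655.5, -320.9,   -1.1]), 0.8)]
top {'vfov': 51.876, 'cx': 315.615, 'cy': 235.926, 'R': [[-0.014, -
[... 652 characters left out ...]
.7)]
rack [(array([504.7, 265.1,  -0.1]), 0.86)]
short_damper [(array([669.3, -26.7,  23.7]), 0.6), (array([569. , 261.3,  73. ]), 0.51)]
plug [(array([508.4, 267.9,  71.8]), 0.8)]
socket [(array([670.2, -26. ,  23.4]), 0.5)]
jar [(array([ 653.9, -317. ,   -2.4]), 0.77), (array([444.6, 280.6,  79.6]), 0.73)]
{'time': 1.6, 'joint_pos': array([-1.2,  0.1,  1.6,  0. ,  1.5, -0.1]), 'qvel': array([ 0., -0.,  0.,  0.,  0., -0.]), 'tau': array([  0. , -39.4, -37. ,  -0. ,   0. ,   0. ]), 'tool_pos': array([ 281.3, -558.1,  231.3]), 'eef_rot': array([ 1. ,  0.2,  0. , -0. ]), 'ft_force': array([-0.5, -0.5, -0.4]), 'ft_torque': array([-0.,  0., -0.]), 'grasp_force': 0.0, 'width': 0.9993496997565877}
```

View pics/scene0.png

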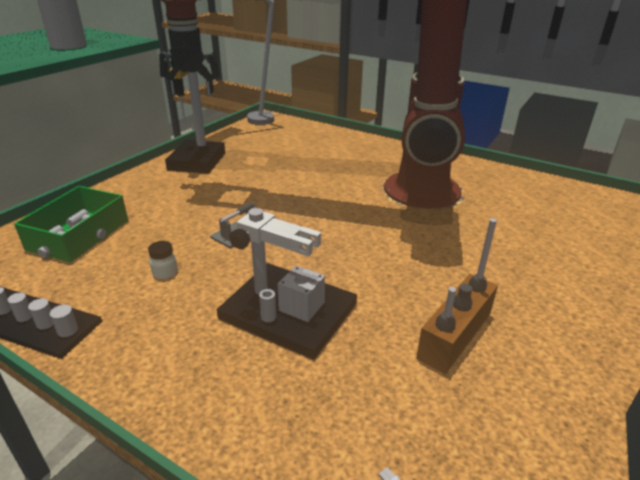

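View pics/top0.png

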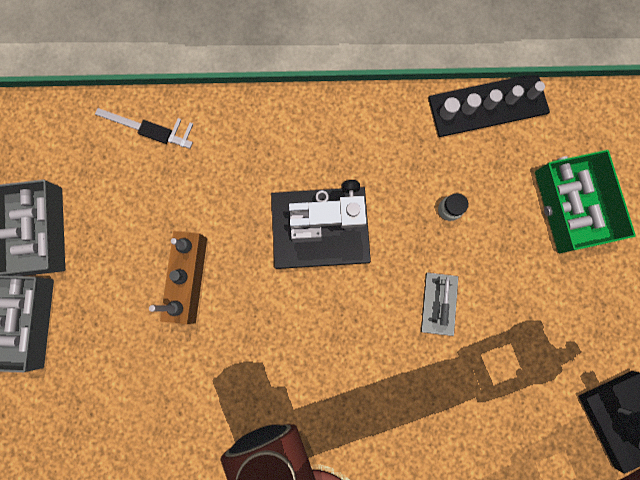

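```bash
python3 - <<'E'
from h import *
from scipy.optimize import least_squares
np.set_printoptions(precision=1,suppress=True)
for cam in("scene","top"):
    d=np.load(f"{cam}0.npy"); P=cloud(cam,d,np.ones_like(d,bool))
    def box(c,r,z0,z1): 
        return P[(np.hypot(P[:,0]-c[0],P[:,1]-c[1])<r)&(P[:,2]>z0)&(P[:,2]<z1)]
    # rod
    def circ(Q,r):
        return least_squares(lambda c:np.hypot(Q[:,0]-c[0],Q[:,1]-c[1])-r,Q[:,:2].mean(0),loss='soft_l1').x if len(Q)>8 else None
    Q=box((443,276),25,130,235); Q2=Q[Q[:,2]<205]
    print(cam,"rod",len(Q),Q[:,2].max() if len(Q) else 0,circ(Q2,6), "low",circ(Q2[Q2[:,2]<165],6),"hi",circ(Q2[Q2[:,2]>170],6))
    T=Q[Q[:,2]>212]; print(" top",len(T),T.mean(0) if len(T) else 0, (T.max(0)+T.min(0))/2 if len(T) else 0)
    # column top
    for h in(203,189.5,186,89):
        Q=box((630,-40),130,h-4,h+4); print(" z~",h,len(Q),np.median(Q,0) if len(Q) else 0,Q.min(0) if len(Q) else 0,Q.max(0) if len(Q) else 0)
    Q=P[(P[:,0]>390)&(P[:,0]<515)&(abs(P[:,1]+285)<30)&(P[:,2]>45)&(P[:,2]<75)]
    print(" pin",len(Q))
    for a,b in((400,440),(445,470),(485,510)):
        S=Q[(Q[:,0]>a)&(Q[:,0]<b)&(Q[:,2]>50)]; print(a,len(S),S.mean(0) if len(S) else 0,S[:,2].max() if len(S) else 0)
E
```

```text
scene rod 324 217.14374844049658 [443.9 273.4] low [443.7 273.4] hi [444.1 273.4]
 top 30 [446.2 273.9 215.3] [445.8 273.6 214.7]
 z~ 203 104 [623.  -86.4 203.6] [ 609.2 -101.6  199.2] [632.7 -75.  206. ]
 z~ 189.5 1132 [627.  -52.1 187.6] [ 592.5 -110.5  185.5] [682.6  31.8 193.4]
 z~ 186 1096 [628.  -34.2 186.9] [ 592.5 -110.3  182. ] [683.1  31.8 190. ]
 z~ 89 807 [621.1   2.2  89.9] [582.8 -95.8  85. ] [649.8  36.5  93. ]
 pin 237
400 86 [ 420.8 -277.1   59.4] 66.38854603375414
445 45 [ 455.1 -283.4   58.2] 63.95887098249061
485 49 [ 493.7 -287.3   55.8] 62.291547869201544
top rod 121 219.3347151044549 [445.1 276.5] low [445.1 276.6] hi [445.  276.5]
 top 36 [444.8 275.5 216.2] [444.7 275.5 216.2]
 z~ 203 136 [620.  -85.9 203.9] [608.3 -97.1 199.1] [632.2 -74.6 206.9]
 z~ 189.5 1523 [620.6 -53.3 188.7] [ 592.4 -109.   185.5] [680.6  33.2 193.5]
 z~ 186 1216 [619.8 -34.2 187.5] [ 592.4 -109.   182.1] [681.5  33.3 190. ]
 z~ 89 399 [600.1  10.8  90.3] [583.8 -38.2  85.3] [678.1  37.3  92.9]
 pin 354
400 166 [ 419.1 -277.4   61.1] 66.74595293016255
445 54 [ 457.5 -283.    59.9] 65.22723095618376
485 69 [ 492.1 -287.1   56.9] 64.15097961978972
```

The scene view shows the fixture centred near (275,270) with its fork at (290,235), the rack at (460,320) with the long rod's top at (491,222), and the jar at (162,260). In the top view the damper is in the rack hole nearest the robot (rod top about (153,308)). The fork prongs are near (300,212), with the mouth opening to the left, and the pin rest is at (440,303). The network points agree with the depth clouds. Next I fit the fixture frame and the pin axis.

```bash
cat >> h.py <<'E'
def go(p,Rt):
    "shift and turn in tool axes from the present pose to world pose (p,Rt)"
    p0,R0=tool(); print("shift",np.round(R0.inv().apply(np.array(p)-p0),1),"rot",np.round((R0.inv()*Rt).as_rotvec(),3))
def rot(z,y):
    z=np.array(z,float);z/=np.linalg.norm(z);y=np.array(y,float);y-=z*(y@z);y/=np.linalg.norm(y)
    return R.from_matrix(np.c_[np.cross(y,z),y,z])
E
python3 - <<'E'
from h import *
np.set_printoptions(precision=2,suppress=True)
for cam in("scene","top"):
    d=np.load(f"{cam}0.npy"); P=cloud(cam,d,np.ones_like(d,bool))
    Q=P[(abs(P[:,2]-187)<2.5)&(P[:,1]>-45)&(P[:,1]<45)&(P[:,0]>580)&(P[:,0]<660)]
    r=cv2.minAreaRect(Q[:,:2].astype(np.float32)); print(cam,"fork",r,cv2.boxPoints(r).tolist())
    print(" z",np.median(Q[:,2]))
    # edges vs y
    for y in range(-20,36,5):
        S=Q[abs(Q[:,1]-y)<2.5]; 
        if len(S): x=np.sort(S[:,0]); g=np.diff(x); i=g.argmax(); print("  y",y,len(S),x[0],x[-1],"gap",x[i],x[i+1])
    Q=P[(P[:,2]>199)&(P[:,2]<208)&(np.hypot(P[:,0]-620,P[:,1]+86)<20)]
    print(" col",Q.mean(0),(Q.max(0)+Q.min(0))/2)
    Q=P[(abs(P[:,2]-89.5)<2.5)&(abs(P[:,0]-615)<50)&(abs(P[:,1]-5)<45)]
    r=cv2.minAreaRect(Q[:,:2].astype(np.float32)); print(" block",r,Q[:,2].mean())
    Q=P[(P[:,0]>580)&(P[:,0]<612)&(abs(P[:,1]-5)<45)&(P[:,2]>165)&(P[:,2]<183)]; print(" face",len(Q),Q[:,0].mean() if len(Q) else 0,np.polyfit(Q[:,1],Q[:,0],1) if len(Q)>5 else 0)
    Q=P[(P[:,0]>395)&(P[:,0]<505)&(abs(P[:,1]+283)<22)&(P[:,2]>51)&(P[:,2]<70)]
    k=(P[:,0]>380)
    for a in range(395,505,8):
        S=Q[abs(Q[:,0]-a)<4]
        if len(S)>2: print("  pin x",a,len(S),S[:,1].min(),S[:,1].max(),S[:,2].max())
E
```

```text
scene fork ((616.9612426757812, -7.375377655029297), (44.82722854614258, 76.59503173828125), 3.2159295082092285) [[592.4345092773438, 29.60444450378418], [596.7313842773438, -46.869964599609375], [641.4879760742188, -44.355201721191406], [637.1911010742188, 32.11920928955078]]
 z 186.96139576262266
  y -20 42 596.7774589435253 637.6888968846575 gap 596.7774589435253 599.3893467651443
  y -15 42 596.8426321572485 637.2809779902582 gap 613.7166142820025 616.3202746353909
  y -10 38 595.9438677895716 638.4855949826464 gap 615.8453188363691 619.2080153955451
  y -5 42 596.9447106701929 636.8776220045057 gap 599.5626463216823 603.1159278572335
  y 0 29 594.7762500457719 637.4531268250724 gap 607.5558542658509 624.2442131928912
  y 5 30 593.6933034462946 637.362083136895 gap 607.6762810632933 625.4251732129841
  y 10 33 593.936754655406 638.5133170877984 gap 607.89986017356 622.9901709339528
  y 15 32 594.8682926579077 636.326988168661 gap 608.0349406715341 624.5160945593227
  y 20 31 593.3269653601269 637.1989334268096 gap 608.2056137082521 622.4964427949109
  y 25 32 594.0356319884619 63
[... 3062 characters left out ...]
790789186815 -271.9063706495453 66.74595293016255
  pin x 435 32 -287.28344003455203 -272.70258148058866 64.34406014720483
  pin x 443 28 -287.29162587977436 -273.79098029007736 66.60917882277418
  pin x 451 17 -286.12310277545976 -278.9294473929706 64.60685457626091
  pin x 459 16 -286.4074070744261 -279.24774060039044 63.90818119057339
  pin x 467 17 -289.3055039456006 -280.4561663194454 62.90629012408252
  pin x 475 17 -289.71472245095805 -281.06425502002077 64.03218147001557
  pin x 483 16 -289.5089992071073 -283.07368501923077 64.81805618627959
  pin x 491 45 -302.50689851566847 -275.2571483818551 64.15097961978972
  pin x 499 15 -290.56571193920627 -273.3386110569186 61.390471415309605
```

```bash
python3 - <<'E'
from h import *
p,R0=tool(); print(p,np.round(R0.as_matrix(),3).tolist())
for y in((.047,-.999,0),(-.047,.999,0)):
    Rt=rot((0,0,-1),y)
    go((480,-150,330),Rt); go((444.5,274.8,320),Rt)
E
```

```text
[ 281.28393217 -558.11045879  231.277368  ] [[0.893, 0.45, -0.0], [0.45, -0.893, 0.0], [0.0, -0.0, -1.0]]
shift [ 361.1 -275.   -98.7] rot [-0.   -0.    0.42]
shift [ 520.6 -670.3  -88.7] rot [-0.   -0.    0.42]
shift [ 361.1 -275.   -98.7] rot [ 0.    -0.    -2.722]
shift [ 520.6 -670.3  -88.7] rot [ 0.    -0.    -2.722]
```

Careful with the scale: shifts go in shares of 1000 mm and turns go in shares of 90 degrees. That gives: 361 mm / 1000 = 0.361, -275 mm / 1000 = -0.275, 0.42 rad / 1.5708 = 0.2674.

>>> creep_tool(
  steps="0.361 -0.275 -0.099 0 0 0.2674 1\n0.361 -0.275 -0.099 0 0 0.2674 1\n0.361 -0.275 -0.099 0 0 0.2674 1\n0.361 -0.275 -0.099 0 0 0.2674 1\n0.361 -0.275 -0.099 0 0 0.2674 1\n0.361 -0.275 -0.099 0 0 0.2674 1\n0.361 -0.275 -0.099 0 0 0.2674 1\n0.361 -0.275 -0.099 0 0 0.2674 1",
)

```text
time: 2.6
tool_pos: [481.0, -147.5, 331.7]
eef_rot: [1.0, 0.025, 0.001, 0.0]
ft_force: [0.3, -0.5, -0.6]
width: 1.001
grasp_force: 0.0
```

```bash
python3 - <<'E'
from h import *
go((444.5,274.8,320),rot((0,0,-1),(.047,-.999,0)))
E
```

```text
shift [ -15.3 -423.6   11.4] rot [ 0.001 -0.002  0.003]
```

Converted, -424 mm / 1000 = -0.424, -15 mm / 1000 = -0.015.

>>> creep_tool(
  steps="-0.015 -0.424 0.011 0 0 0 1\n-0.015 -0.424 0.011 0 0 0 1\n-0.015 -0.424 0.011 0 0 0 1\n-0.015 -0.424 0.011 0 0 0 1\n-0.015 -0.424 0.011 0 0 0 1\n-0.015 -0.424 0.011 0 0 0 1\n-0.015 -0.424 0.011 0 0 0 1\n-0.015 -0.424 0.011 0 0 0 1",
)

```text
time: 3.6
tool_pos: [444.1, 275.4, 318.9]
eef_rot: [1.0, 0.026, -0.0, -0.0]
ft_force: [-0.2, -0.0, 0.1]
width: 0.998
grasp_force: 0.0
```

```bash
python3 - <<'E'
from h import *
go((444.5,274.8,180),rot((0,0,-1),(.047,-.999,0)))
E
```

```text
shift [  0.5   0.7 138.9] rot [-0.     0.001  0.005]
```

Converted, 139 mm / 1000 = 0.139, 125 mm / 1000 = 0.125.

>>> creep_tool(
  steps="0 0.0005 0.05 0 0 0 1\n0.0005 0.0005 0.1 0 0 0 1\n0.0005 0.0005 0.125 0 0 0 1\n0.0005 0.0005 0.139 0 0 0 1\n0.0005 0.0005 0.139 0 0 0 1",
)

```text
time: 4.22
tool_pos: [445.5, 271.6, 179.9]
eef_rot: [1.0, 0.023, -0.0, 0.0]
ft_force: [0.4, -0.5, 0.8]
width: 1.002
grasp_force: 0.0
```

>>> creep_tool(
  steps="0 0 0 0 0 0 0\n0 0 0 0 0 0 0\n0 0 0 0 0 0 0\n0 0 0 0 0 0 0\n0 0 0 0 0 0 0\n0 0 0 0 0 0 0\n0 0 0 0 0 0 0\n0 0 0 0 0 0 0",
)

```text
time: 5.22
tool_pos: [445.8, 272.5, 180.7]
eef_rot: [1.0, 0.023, 0.0, -0.0]
ft_force: [-0.5, 1.3, 2.7]
width: 0.121
grasp_force: 58.8
```

Converted, -170 mm / 1000 = -0.17, -160 mm / 1000 = -0.16.

>>> creep_tool(
  steps="0 0 -0.04 0 0 0 0\n0 0 -0.08 0 0 0 0\n0 0 -0.12 0 0 0 0\n0 0 -0.16 0 0 0 0\n0 0 -0.17 0 0 0 0\n0 0 -0.17 0 0 0 0",
)

```text
time: 5.98
tool_pos: [445.4, 272.0, 349.2]
eef_rot: [1.0, 0.023, -0.001, 0.0]
ft_force: [-0.6, -0.5, -2.9]
width: 0.119
grasp_force: 58.8
```

```bash
cat >> h.py <<'E'
def axisfit(cam,near,r0,zr,rad,pic=None):
    "fit cylinder axis (radius rad) in the cloud close to the line near=(p,dir)"
    from scipy.optimize import least_squares
    im,d=arm.snapshot(cam)
    if pic: cv2.imwrite(pic,im[:,:,::-1])
    P=cloud(cam,d,np.ones_like(d,bool)); p,a=map(np.array,near); a=a/np.linalg.norm(a)
    e1=np.cross(a,[1,.3,0.2]);e1/=np.linalg.norm(e1);e2=np.cross(a,e1)
    s=(P-p)@a; D=np.linalg.norm((P-p)-np.outer(s,a),axis=1); Q=P[(D<r0)&(s>zr[0])&(s<zr[1])]
    def res(v):
        o=p+v[0]*e1+v[1]*e2; b=a+v[2]*e1+v[3]*e2; b=b/np.linalg.norm(b)
        w=Q-o; return np.linalg.norm(w-np.outer(w@b,b),axis=1)-rad
    f=least_squares(res,[0,0,0,0],loss='soft_l1'); v=f.x; b=a+v[2]*e1+v[3]*e2
    return p+v[0]*e1+v[1]*e2,b/np.linalg.norm(b),len(Q),np.abs(f.fun).mean(),P
E
python3 - <<'E'
from h import *
np.set_printoptions(precision=3,suppress=True)
p,_=tool(); print(p)
for cam in("scene","top"):
    o,b,n,e,P=axisfit(cam,(p,(0,0,-1)),14,(8,75),6,f"pics/{cam}1.png"); print(cam,o,b,n,e)
    for t in("damper","damper_foot"): print(t,[(toW(cam,x["location"]),round(x["confidence"],2)) for x in arm.landmark_of(t,cam)[:1]])
    Q=P[np.hypot(P[:,0]-p[0],P[:,1]-p[1])<30]; Q=Q[(Q[:,2]<p[2]-8)&(Q[:,2]>110)]
    r=np.hypot(*(Q[:,:2]-p[:2]).T)
    for z in range(120,345,10):
        k=abs(Q[:,2]-z)<5; print(z,k.sum(),np.round(r[k].max(),1) if k.any() else "",end="; ")
E
```

```text
[445.448 272.042 349.178]
scene [443.948 271.652 349.178] [-0.007 -0.001 -1.   ] 313 0.7901432961027552
damper [(array([442.299, 269.72 , 242.477]), 0.92)]
damper_foot [(array([444.783, 268.206, 176.945]), 0.7)]
120 0 ; 130 0 ; 140 0 ; 150 0 ; 160 0 ; 170 0 ; 180 8 4.7; 190 29 5.7; 200 39 6.5; 210 40 7.5; 220 51 8.3; 230 55 9.7; 240 57 16.1; 250 127 17.0; 260 146 16.0; 270 42 8.7; 280 42 7.5; 290 47 6.4; 300 48 6.2; 310 47 6.3; 320 49 6.4; 330 47 7.0; 340 33 6.7; top [449.662 278.364 349.178] [-0.083 -0.061 -0.995] 3 3.3503324707121845e-07
damper [(array([440.506, 277.995, 241.799]), 0.48)]
damper_foot [(array([570.218, 258.182,  73.421]), 0.6)]
120 0 ; 130 0 ; 140 0 ; 150 0 ; 160 0 ; 170 0 ; 180 3 2.5; 190 7 7.1; 200 7 7.1; 210 9 7.6; 220 0 ; 230 0 ; 240 13 17.2; 250 76 17.9; 260 123 17.0; 270 13 6.7; 280 2 5.2; 290 0 ; 300 0 ; 310 0 ; 320 0 ; 330 0 ; 340 0 ;
```

```bash
cat >> h.py <<'E'
FX=np.array([.047,-.9989,0]);FY=np.array([.9989,.047,0]);Z=np.array([0,0,1.]);B=np.array([616.5,5.0,89.])
L=168.5; OFF=1.0
def pose(th,d,m):
    "TCP for tilt th, foot depth d along the axis, axis crossing block top at fixture x=m"
    a=np.cos(th)*Z-np.sin(th)*FX
    return B+m*FX+a*(L-d)+OFF*FY, rot(-a,FX*np.cos(th)-np.sin(th)*-Z if 0 else FX)
E
python3 - <<'E'
from h import *
p,Rt=pose(.6,-40,-3); print(p); go((570,230,330),Rt); go(p,Rt)
E
```

```text
[611.82468608 125.64215495 261.08247571]
shift [122.8  47.8  18.2] rot [-0.599  0.003  0.001]
shift [159.9 153.9  87.1] rot [-0.599  0.003  0.001]
```

Converted, 160 mm / 1000 = 0.16, 154 mm / 1000 = 0.154, -0.6 rad / 1.5708 = -0.382.

>>> creep_tool(
  steps="0.04 0.016 0.006 -0.0955 0 0 0\n0.08 0.032 0.012 -0.191 0 0 0\n0.123 0.048 0.018 -0.2865 0 0 0\n0.123 0.048 0.018 -0.382 0 0 0\n0.145 0.09 0.05 -0.382 0 0 0\n0.16 0.13 0.07 -0.382 0 0 0\n0.16 0.154 0.087 -0.382 0 0 0\n0.16 0.154 0.087 -0.382 0 0 0",
)

```text
time: 7.28
tool_pos: [611.5, 124.4, 260.1]
eef_rot: [0.955, 0.022, 0.004, 0.296]
ft_force: [-0.3, 0.9, -2.1]
width: 0.122
grasp_force: 58.9
```

```bash
python3 - <<'E'
from h import *
np.set_printoptions(precision=3,suppress=True)
p,R0=tool(); a=-R0.as_matrix()[:,2]; print(p,a, "tip",p-a*L)
o,b,n,e,P=axisfit("scene",(p,-a),14,(8,75),6,"pics/scene2.png"); print(o-p,b,n,e, FY@(o-p))
o2,b,n,e,P=axisfit("top",(p,-a),14,(8,75),6,"pics/top2.png"); print(o2-p,b,n,e,FY@(o2-p))
print([(toW("scene",x["location"]),x["confidence"]) for x in arm.landmark_of("damper_foot","scene")[:1]])
print([(toW("top",x["location"]),x["confidence"]) for x in arm.landmark_of("damper_foot","top")[:1]])
E
```

```text
[611.531 124.376 260.149] [-0.021  0.564  0.825] tip [615.051  29.269 121.1  ]
[-1.606 -0.588  0.361] [ 0.022 -0.567 -0.823] 253 0.661499584227994 -1.632125676877275
[ 0.096  0.949 -0.647] [ 0.019 -0.558 -0.83 ] 173 0.649964319639225 0.14020109412619508
[(array([614.129,  25.19 , 121.162]), 0.8)]
[(array([611.445,  31.004, 120.919]), 0.8)]
```

View pics/scene2.png

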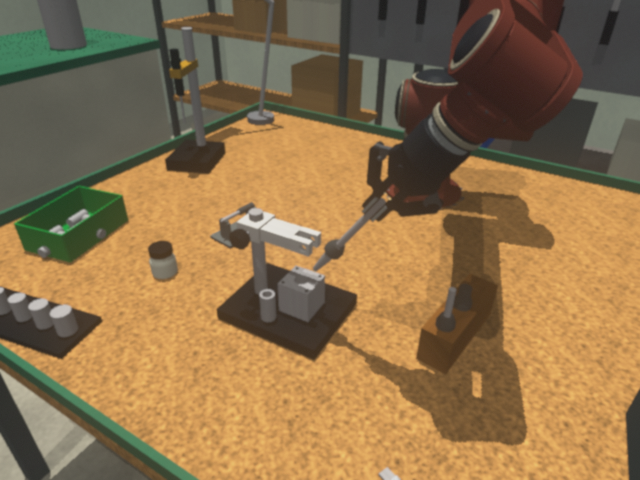

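The tilted damper shows at (335,248), its foot tip at about (318,268) beside the block and below the fork, and the bore opening is at about (306,277). Both cameras agree with the commanded axis to about 1 mm, so I go in along the axis.

```bash
sed -i 's/OFF=1.0/OFF=0.5/' h.py; python3 - <<'E'
from h import *
for a in((.6,-10,-3),(.6,14,-3)): go(*pose(*a))
E
```

```text
shift [-1.7 -0.7 33.3] rot [-0.001 -0.002 -0.   ]
shift [-1.8 -0.7 57.3] rot [-0.001 -0.002 -0.   ]
```

Converted, 44 mm / 1000 = 0.044, 36 mm / 1000 = 0.036, -0.002 rad / 1.5708 = -0.0013.

>>> creep_tool(
  steps="-0.0005 -0.0005 0.012 0 -0.0013 0 0\n-0.0007 -0.0007 0.024 0 -0.0013 0 0\n-0.0007 -0.0007 0.036 0 -0.0013 0 0\n-0.0007 -0.0007 0.044 0 -0.0013 0 0\n-0.0007 -0.0007 0.044 0 -0.0013 0 0",
)

```text
time: 8.1
tool_pos: [612.6, 101.1, 225.5]
eef_rot: [0.955, 0.022, 0.005, 0.296]
ft_force: [-0.3, 0.7, -2.2]
width: 0.124
grasp_force: 58.8
```

```bash
python3 - <<'E'
from h import *
np.set_printoptions(precision=3,suppress=True)
p,R0=tool(); a=-R0.as_matrix()[:,2]; t=p-a*L-B; print("tip in bore",t@FX,t@FY,t[2],"axis",a@FX,a@FY)
o,b,n,e,P=axisfit("scene",(p,-a),14,(8,75),6,"pics/scene3.png"); print(o-p,b,n,e, FY@(o-p))
im=cv2.imread("pics/scene3.png")[180:340,220:400]; cv2.imwrite("pics/scene3c.png",cv2.resize(im,None,fx=4,fy=3.75,interpolation=2))
E
```

```text
tip in bore -0.9905150693200956 -0.015080230036910286 -2.508885813208707 axis -0.564883605922929 0.0038755183400397708
[-1.813 -0.88   0.552] [ 0.023 -0.559 -0.829] 241 0.6124817843667789 -1.8526849708410715
```

View pics/scene3c.png

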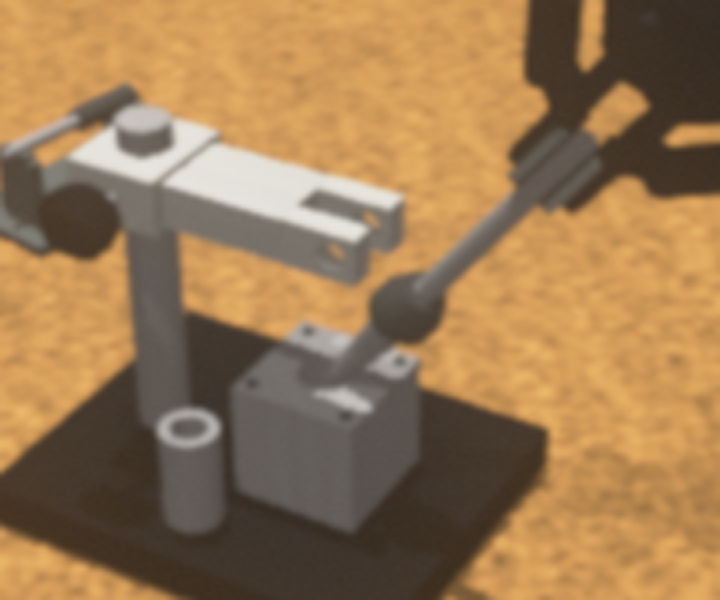

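The crop shows the foot tip going into the dark bore mouth at crop (325,375), with the collar at (405,305) outside and below the prong tips and no contact force. I go deeper.

Converted, 12 mm / 1000 = 0.012, 6 mm / 1000 = 0.006.

>>> creep_tool(
  steps="0 0 0.006 0 0 0 0\n0 0 0.012 0 0 0 0\n0 0 0.012 0 0 0 0",
)

```text
time: 8.52
tool_pos: [613.0, 94.6, 216.0]
eef_rot: [0.955, 0.022, 0.005, 0.296]
ft_force: [-0.3, 0.8, -1.0]
width: 0.119
grasp_force: 58.9
```

```bash
python3 - <<'E'
from h import *
np.set_printoptions(precision=3,suppress=True)
p,R0=tool(); a=-R0.as_matrix()[:,2]; t=p-a*L-B; print("tip in bore",t@FX,t@FY,t[2],"axis",a@FX,a@FY)
for a in((.5,18,-2.5),(.4,22,-2.5),(.3,26,-2),(.2,30,-1),(.1,35,0),(0,40,0)): go(*pose(*a))
E
```

```text
tip in bore 5.505496493549506 0.1515687440768691 -12.09280595336918 axis -0.564812893876519 0.003286249898551683
shift [-0.2 15.3  4.3] rot [0.1   0.003 0.   ]
shift [-0.2 29.4 10.4] rot [ 0.2    0.003 -0.   ]
shift [-0.2 42.8 18.2] rot [ 0.3    0.003 -0.   ]
shift [-0.1 55.4 27.3] rot [ 0.4    0.003 -0.   ]
shift [-0.1 66.3 38.3] rot [ 0.5    0.003 -0.001]
shift [-0.1 74.9 49.4] rot [ 0.6    0.003 -0.001]
```

Converted, 29.4 mm / 1000 = 0.0294, 22.5 mm / 1000 = 0.0225, 0.2 rad / 1.5708 = 0.1273.

>>> creep_tool(
  steps="-0.0002 0.008 0.002 0.0318 0.0013 0 0\n-0.0002 0.0153 0.0043 0.0637 0.0019 0 0\n-0.0002 0.0225 0.0073 0.0955 0.0019 0 0\n-0.0002 0.0294 0.0104 0.1273 0.0019 0 0\n-0.0002 0.0294 0.0104 0.1273 0.0019 0 0",
)

```text
time: 9.15
tool_pos: [614.9, 63.8, 225.7]
eef_rot: [0.98, 0.022, 0.006, 0.199]
ft_force: [-0.5, 0.7, -1.2]
width: 0.119
grasp_force: 58.9
```

```bash
python3 - <<'E'
from h import *
np.set_printoptions(precision=2,suppress=True)
p,R0=tool(); a=-R0.as_matrix()[:,2]; t=p-a*L-B; print("tip in bore",t@FX,t@FY,t[2],"axis",a@FX,a@FY)
for cam in("scene","top"):
    o,b,n,e,P=axisfit(cam,(p,-a),14,(8,75),6,f"pics/{cam}4.png")
    q=o+b*(180-o[2])/b[2]; print(cam,"rod at z180",q,"dir",b@FX,b@FY,b[2],n)
    Q=P[(abs(P[:,2]-187)<2.5)&(P[:,1]>0)&(P[:,1]<30)&(P[:,0]>585)&(P[:,0]<645)]
    u=(Q-B)@FY; g=np.sort(u); print(" fork FY: outer",np.percentile(g,[2,98])," slot",g[g<0].max(),g[g>0].min(),"rod FY",(q-B)@FY)
E
```

```text
tip in bore 6.879251189277716 1.39950235905121 -18.465967251890447 axis -0.3899922483055105 -0.001675833277555767
scene rod at z180 [614.36  43.5  180.  ] dir 0.3914505783345333 0.0071236882209923524 -0.9201724092823238 235
 fork FY: outer [-22.04  21.23]  slot -6.761357401498707 6.843711228985005 rod FY -0.324770806834012
top rod at z180 [614.94  47.35 180.  ] dir 0.391057512949703 0.004865194481223941 -0.9203542323737207 100
 fork FY: outer [-21.18  20.23]  slot -8.602589334263604 8.125588319115472 rod FY 0.43280994108113147
```

```bash
python3 - <<'E'
from h import *
for a in((.3,26,-2),(.2,30,-1),(.1,35,0),(0,40,0)): go(*pose(*a))
E
```

```text
shift [-0.3 14.7  5.7] rot [ 0.101 -0.001 -0.   ]
shift [-0.3 28.9 12.2] rot [ 0.201 -0.001 -0.   ]
shift [-0.3 41.8 20.8] rot [ 0.301 -0.001 -0.   ]
shift [-0.3 52.3 30. ] rot [ 0.401 -0.001 -0.   ]
```

Converted, 28.9 mm / 1000 = 0.0289, 22 mm / 1000 = 0.022, 0.2 rad / 1.5708 = 0.1273.

>>> creep_tool(
  steps="-0.0003 0.0075 0.0025 0.0318 0 0 0\n-0.0003 0.0147 0.0057 0.0637 0 0 0\n-0.0003 0.022 0.009 0.0955 0 0 0\n-0.0003 0.0289 0.0122 0.1273 0 0 0\n-0.0003 0.0289 0.0122 0.1273 0 0 0",
)

```text
time: 9.88
tool_pos: [615.6, 33.0, 224.5]
eef_rot: [0.995, 0.023, 0.003, 0.1]
ft_force: [-0.7, 0.3, -2.1]
width: 0.119
grasp_force: 58.8
```

>>> creep_tool(
  steps="0 0.0065 0.004 0.0318 0 0 0\n0 0.0129 0.007 0.0637 0 0 0\n0 0.0129 0.007 0.0637 0 0 0",
)

```text
time: 10.25
tool_pos: [616.2, 19.3, 219.9]
eef_rot: [0.998, 0.023, 0.001, 0.051]
ft_force: [-0.7, -0.3, -2.7]
width: 0.118
grasp_force: 58.8
```

```bash
python3 - <<'E'
from h import *
np.set_printoptions(precision=3,suppress=True)
p,R0=tool(); a=-R0.as_matrix()[:,2]; t=p-a*L-B; print("tip in bore",t@FX,t@FY,t[2],"axis",a@FX,a@FY)
for a in((.05,37,0),(0,40,0),(0,58,0)): go(*pose(*a))
E
```

```text
tip in bore 2.6936388291194686 0.32539261527270796 -36.69202424575607 axis -0.10113617724964845 0.00013448192848870776
shift [0.2 7.8 0.4] rot [ 0.051  0.    -0.   ]
shift [ 0.2 14.   3.9] rot [ 0.101  0.    -0.   ]
shift [ 0.2 12.2 21.8] rot [ 0.101  0.    -0.   ]
```

Converted, 14 mm / 1000 = 0.014, 7.5 mm / 1000 = 0.0075, 0.1 rad / 1.5708 = 0.0637.

>>> creep_tool(
  steps="0 0.0075 0.001 0.0318 0 0 0\n0 0.014 0.004 0.0637 0 0 0\n0 0.014 0.004 0.0637 0 0 0",
)

```text
time: 10.62
tool_pos: [616.9, 5.1, 217.4]
eef_rot: [1.0, 0.023, -0.0, 0.001]
ft_force: [-0.8, -0.5, -1.1]
width: 0.126
grasp_force: 58.8
```

```bash
python3 - <<'E'
from h import *
np.set_printoptions(precision=3,suppress=True)
p,R0=tool(); a=-R0.as_matrix()[:,2]; t=p-a*L-B; print("tip in bore",t@FX,t@FY,t[2],"axis",a@FX,a@FY)
for cam in("scene","top"):
    o,b,n,e,P=axisfit(cam,(p,-a),14,(-20,12),6,f"pics/{cam}5.png")
    print(cam,"rod",(o-B)@FX,(o-B)@FY,n)
im=cv2.imread("pics/scene5.png")[150:340,200:400]; cv2.imwrite("pics/scene5c.png",cv2.resize(im,None,fx=3,fy=3,interpolation=2))
for a in((0,60,0),): go(*pose(*a))
E
```

```text
tip in bore 0.13059494960048582 0.3286231944351776 -40.11071879103142 axis -0.0014297502394161029 0.00019148177309528743
scene rod -0.8500415284808425 2.158843135447719 141
top rod -0.060279271795633436 0.2955188507627418 1
shift [ 0.   0.8 20.1] rot [ 0.001 -0.     0.001]
```

View pics/scene5c.png

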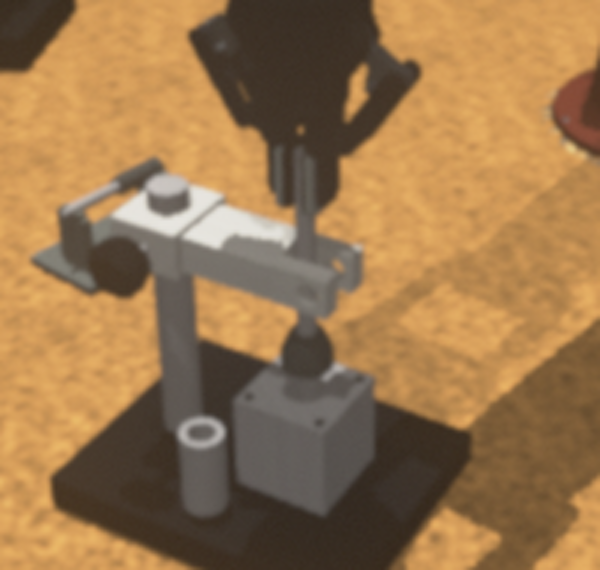

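The damper is upright with its rod in the slot, the collar at crop (307,350) just above the block and the foot in the bore. Next I lower it about 20 mm onto the block.

Converted, 21 mm / 1000 = 0.021, 20 mm / 1000 = 0.02.

>>> creep_tool(
  steps="0 0.0003 0.006 0 0 0 0\n0 0.0003 0.012 0 0 0 0\n0 0.0003 0.017 0 0 0 0\n0 0.0003 0.02 0 0 0 0\n0 0.0003 0.021 0 0 0 0\n0 0.0003 0.021 0 0 0 0",
)

```text
time: 11.48
tool_pos: [617.3, 4.9, 197.7]
eef_rot: [1.0, 0.024, 0.001, -0.0]
ft_force: [-1.5, 2.0, 3.2]
width: 0.119
grasp_force: 59.4
```

Careful with the scale: shifts go in shares of 1000 mm and turns go in shares of 90 degrees. That gives: -130 mm / 1000 = -0.13, -110 mm / 1000 = -0.11.

>>> creep_tool(
  steps="0 0 0 0 0 0 0.5\n0 0 0 0 0 0 0.5\n0 0 0 0 0 0 0.5\n0 0 0 0 0 0 0.5\n0 0 -0.02 0 0 0 0.5\n0 0 -0.06 0 0 0 0.5\n0 0 -0.11 0 0 0 0.5\n0 0 -0.13 0 0 0 1",
)

```text
time: 12.48
tool_pos: [618.3, 4.7, 333.0]
eef_rot: [1.0, 0.024, 0.005, 0.001]
ft_force: [0.8, -1.1, -0.2]
width: 0.695
grasp_force: 0.0
```

```bash
python3 - <<'E'
from h import *
np.set_printoptions(precision=3,suppress=True)
p,_=tool(); print(p)
for cam in("scene","top"):
    o,b,n,e,P=axisfit(cam,(B+[0,0,120],(0,0,1)),12,(-16,22),6,f"pics/{cam}6.png")
    print(cam,"rod at 209",(o-B)@FX,(o-B)@FY,"dir",b@FX,b@FY,n)
    Q=P[np.hypot(P[:,0]-o[0],P[:,1]-o[1])<10];print("top z",np.percentile(Q[:,2],98))
    # pin axis
    for m,q in(("pin",0),("pin_nose",0),("pin_hole",0)): print(m,[(toW(cam,x["location"]),round(x["confidence"],2)) for x in arm.landmark_of(m,cam)[:1]])
    a=np.array([.991,-.13,0]);o=np.array([445,-282,56.])
    for nm,s,rad in(("head",(-33,-2),8),("shank",(3,38),4.5)):
        from scipy.optimize import least_squares
        w=P-o; t=w@a; D=np.linalg.norm(w-np.outer(t,a),axis=1); Q=P[(D<rad+5)&(t>s[0])&(t<s[1])&(P[:,2]>50)]
        c=Q.mean(0); print(nm,len(Q),c)
    k=(abs((P-o)@a)<60)&(P[:,2]>49)&(np.abs((P-o)@np.array([.13,.991,0]))<12)
    Q=P[k]; t=(Q-o)@a; u=(Q-o)@np.array([.13,.991,0])
    for s in range(-50,62,4):
        m=abs(t-s)<2
        if m.sum()>2: print(s,m.sum(),u[m].min(),u[m].max(),Q[m,2].max())
E
```

```text
[618.342   4.653 333.003]
scene rod at 209 0.3547353201204906 -0.75118322817631 dir -0.0009827830783181233 0.006139388880204216 146
top z 233.0756744717922
pin [(array([ 658.113, -319.169,   -2.498]), 0.6)]
pin_nose [(array([ 501.351, -297.635,   54.284]), 0.51)]
pin_hole [(array([595.791,  17.684, 175.111]), 0.59)]
head 70 [ 428.618 -278.105   59.663]
shank 52 [ 465.274 -285.152   58.31 ]
-42 3 -1.814727466371329 4.52656821041715 63.06264098290062
-38 9 -3.276433267734104 11.98931019896789 63.321214533454594
-34 14 -3.125328799666064 11.844794697285 65.99866810919954
-30 5 -5.084683481355374 6.748716230245512 63.376674317731066
-26 8 -7.118874031409955 6.7487728945147065 64.20709686585508
-22 13 -4.785616483865478 6.5270321625005066 65.76887942787904
-18 8 -5.317146970231357 5.885613331737358 64.29737887089895
-14 9 -6.437263620850324 4.8351348737522635 63.93377270534357
-10 9 -1.1068679301810869 6.849297284558551 63.05603358325149
-6 10 -5.36736807
[... 2226 characters left out ...]
218342814 61.513348781954384
14 8 -2.7087043069758 3.374872752040903 63.117261318275595
18 7 -2.4853968305592753 4.254077204084163 59.74972505158422
22 10 -4.093578222922372 4.246312310099452 63.24752885902923
26 8 -4.153688341018979 4.639726948375034 61.47972640524423
30 9 -3.680820465144356 3.9014960989502563 62.54776319500225
34 8 -2.9048001006337385 3.3184773371346377 63.362877375987495
38 8 -2.9026785970200617 3.067420166527652 60.44230248799402
42 11 -6.960480911199426 4.404729522072464 64.58413494196746
46 21 -11.617939232473354 10.650173924705362 62.69781394588608
50 19 -9.568185375614435 11.57121543291447 62.81288399102486
54 6 -1.4501182494140705 2.053315256720061 61.08058669511702
```

```bash
cat >> h.py <<'E'
def pinpose(o,a,tau=.25,c=-17,h=14):
    "TCP pose that holds a pin with origin o and level axis a"
    a=np.array(a,float);a/=np.linalg.norm(a); z=np.sin(tau)*a-np.cos(tau)*Z
    return np.array(o)+c*a+h*z, rot(z,np.cross(a,Z))
E
python3 - <<'E'
from h import *
p,Rt=pinpose((446.5,-282.6,55),(.991,-.13,0)); print(p); go(p+[0,0,100],Rt); go(p,Rt)
E
```

```text
[ 433.07864261 -280.83937794   41.4352261 ]
shift [-195.8  276.9  183.2] rot [-0.023  0.252  0.177]
shift [-195.5  277.   283.2] rot [-0.023  0.252  0.177]
```

Converted, 277 mm / 1000 = 0.277, -150 mm / 1000 = -0.15, 0.252 rad / 1.5708 = 0.1604.

>>> creep_tool(
  steps="-0.04 0.04 0 0 0 0 1\n-0.08 0.08 0.01 0 0.0637 0.0318 1\n-0.12 0.12 0.03 -0.0064 0.1273 0.0637 1\n-0.15 0.165 0.065 -0.0127 0.1592 0.1082 1\n-0.175 0.21 0.105 -0.0127 0.1592 0.1082 1\n-0.196 0.25 0.145 -0.0146 0.1604 0.1127 1\n-0.196 0.277 0.183 -0.0146 0.1604 0.1127 1\n-0.196 0.277 0.183 -0.0146 0.1604 0.1127 1",
)

```text
time: 13.88
tool_pos: [431.5, -280.2, 138.2]
eef_rot: [0.99, -0.067, 0.122, 0.005]
ft_force: [0.7, 0.7, 1.0]
width: 0.998
grasp_force: 0.0
```

```bash
python3 - <<'E'
from h import *
p,Rt=pinpose((446.5,-282.6,55),(.991,-.13,0)); go(p+[0,0,20],Rt); go(p,Rt)
E
```

```text
shift [-17.    0.9  74.9] rot [-0.005  0.004 -0.005]
shift [-21.9   1.   94.3] rot [-0.005  0.004 -0.005]
```

Converted, 94 mm / 1000 = 0.094, 86 mm / 1000 = 0.086.

>>> creep_tool(
  steps="-0.01 0.0005 0.04 0 0 0 1\n-0.017 0.001 0.075 0 0 0 1\n-0.02 0.001 0.086 0 0 0 1\n-0.022 0.001 0.094 0 0 0 1\n-0.022 0.001 0.094 0 0 0 1",
)

```text
time: 14.5
tool_pos: [437.2, -282.6, 48.2]
eef_rot: [0.99, -0.065, 0.127, 0.009]
ft_force: [-0.2, 0.2, 0.8]
width: 1.004
grasp_force: 0.0
```

```bash
python3 - <<'E'
from h import *
p,Rt=pinpose((446.5,-282.6,55),(.991,-.13,0)); go(p,Rt)
for cam in("scene","top"):
    im,d=arm.snapshot(cam); cv2.imwrite(f"pics/{cam}7.png",im[:,:,::-1])
cv2.imwrite("pics/7c.png",cv2.resize(cv2.imread("pics/top7.png")[240:380,360:540],None,fx=4,fy=4,interpolation=2))
E
```

```text
shift [-5.8 -1.3  5.4] rot [ 0.001 -0.005  0.   ]
```

View pics/7c.png

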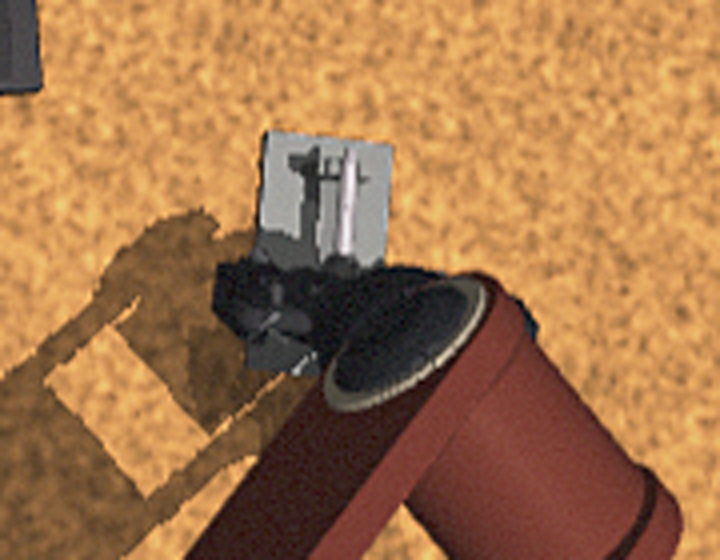

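The gripper straddles the head from above, with the shank visible ahead of it at crop (345,205) and the fingers lined up. It stopped about 8 mm short, so I let it settle and re-measure.

>>> creep_tool(
  steps="0 0 0 0 0 0 1",
)

```text
time: 14.72
tool_pos: [437.2, -283.0, 48.4]
eef_rot: [0.99, -0.065, 0.127, 0.009]
ft_force: [-0.7, 0.1, 0.5]
width: 1.002
grasp_force: 0.0
```

```bash
python3 - <<'E'
from h import *
p,Rt=pinpose((446.5,-282.6,55),(.991,-.13,0)); go(p,Rt)
E
```

```text
shift [-6.  -1.7  5.7] rot [ 0.002 -0.005 -0.   ]
```

Converted, -6 mm / 1000 = -0.006, -3 mm / 1000 = -0.003.

>>> creep_tool(
  steps="-0.003 -0.0005 0.003 0 0 0 1\n-0.006 -0.0013 0.006 0 0 0 1\n-0.006 -0.0013 0.006 0 0 0 1",
)

```text
time: 15.1
tool_pos: [431.9, -280.1, 39.1]
eef_rot: [0.99, -0.065, 0.126, 0.008]
ft_force: [1.1, -0.5, 0.4]
width: 1.003
grasp_force: 0.0
```

```bash
python3 - <<'E'
from h import *
p,Rt=pinpose((446.5,-282.6,55),(.991,-.13,0)); go(p,Rt)
E
```

```text
shift [ 1.8  0.6 -1.9] rot [-0.    -0.003 -0.001]
```

>>> creep_tool(
  steps="0.0015 0.0005 -0.0015 0 0 0 1\n0.0015 0.0005 -0.0015 0 0 0 0\n0.0015 0.0005 -0.0015 0 0 0 0\n0.0015 0.0005 -0.0015 0 0 0 0\n0.0015 0.0005 -0.0015 0 0 0 0\n0.0015 0.0005 -0.0015 0 0 0 0\n0.0015 0.0005 -0.0015 0 0 0 0\n0.0015 0.0005 -0.0015 0 0 0 0",
)

```text
time: 16.1
tool_pos: [433.7, -282.1, 42.1]
eef_rot: [0.99, -0.065, 0.127, 0.009]
ft_force: [0.3, -5.4, -0.4]
width: 0.166
grasp_force: 58.5
```

```bash
python3 - <<'E'
from h import *
p,Rt=pinpose((446.5,-282.6,55),(.991,-.13,0)); go(p,Rt); p,R0=tool(); print("up",R0.inv().apply([0,0,90]))
E
```

```text
shift [-0.9 -1.2  0.5] rot [ 0.002 -0.005 -0.   ]
up [ 22.67004131   0.19413945 -87.0978274 ]
```

Converted, -145 mm / 1000 = -0.145, 37.8 mm / 1000 = 0.0378.

>>> creep_tool(
  steps="0.004 0 -0.016 0 0 0 0\n0.01 0 -0.038 0 0 0 0\n0.02 0.0002 -0.077 0 0 0 0\n0.03 0.0003 -0.116 0 0 0 0\n0.0378 0.0003 -0.145 0 0 0 0\n0.0378 0.0003 -0.145 0 0 0 0",
)

```text
time: 16.85
tool_pos: [434.8, -282.0, 194.8]
eef_rot: [0.99, -0.064, 0.128, 0.01]
ft_force: [0.5, -0.4, -0.8]
width: 0.165
grasp_force: 59.0
```

```bash
cat >> h.py <<'E'
H=B-15*FX-21*FY+[0,0,84.5]   # pin hole mouth
def seepin():
    p,R0=tool(); m=R0.as_matrix(); y=m[:,1]; a=np.cross(Z,y); a/=np.linalg.norm(a); c=p-14*m[:,2]
    print("robot: TCP",p,"axis FX,FY,Z",a@FX,a@FY,"grip pt rel H",(c-H)@FX,(c-H)@FY,c[2]-H[2])
    for cam in("scene","top"):
        o,b,n,e,P=axisfit(cam,(c+17*a,a),9,(4,44),4.5,f"pics/{cam}_{arm.read_state()['time']:.2f}.png")
        tip=P[np.linalg.norm((P-o)-np.outer((P-o)@b,b),axis=1)<5]; s=(tip-o)@b; s=s[(s>20)&(s<80)]
        print(cam,"shank axis",b@FX,b@FY,b[2],"at origin rel H",(o-H)@FX,(o-H)@FY,o[2]-H[2],n,"nose s",np.percentile(s,99) if len(s) else None)
        for t in("pin","pin_nose","pin_hole"): print("  ",t,[(np.round([(w-H)@FX,(w-H)@FY,w[2]-H[2]],1),round(x["confidence"],2)) for x in arm.landmark_of(t,cam)[:1] for w in[toW(cam,x["location"])]])
E
python3 - <<'E'
from h import *
np.set_printoptions(precision=3,suppress=True)
seepin()
p,Rt=pinpose(H-80*FY,FY); print(p); go(p+[0,0,15],Rt); go(p,Rt)
E
```

```text
robot: TCP [ 434.798 -281.993  194.832] axis FX,FY,Z 0.17638046640420646 0.9843272530368316 grip pt rel H 292.4693702757297 -177.50172042381084 34.86780730728856
scene shank axis 0.1979208426001704 0.9795941192575067 0.03511266142931462 at origin rel H 295.13643197460704 -160.70877282165324 34.871039935821045 67 nose s 54.616732382193845
   pin [(array([ 296.6, -165.8,   35.7]), 0.69)]
   pin_nose [(array([ 308.1, -107.9,   38.5]), 0.58)]
   pin_hole [(array([-0.9, -1.8,  1.4]), 0.83)]
top shank axis 0.10420047949645445 0.9942737374326724 0.023920687327484428 at origin rel H 293.61109659842987 -160.4354497329722 36.06092385434005 106 nose s 49.76741143500854
   pin [(array([ 12.4,  19.5, -80.7]), 0.3)]
   pin_nose [(array([ 300.3, -107.7,   32.4]), 0.78)]
   pin_hole [(array([-0.7,  1.5,  5.2]), 0.98)]
[501.385  14.6   159.935]
shift [  24.4 -301.9   22.2] rot [ 0.043 -0.002 -0.173]
shift [  20.6 -301.9   36.7] rot [ 0.043 -0.002 -0.173]
```

Converted, -302 mm / 1000 = -0.302, -265 mm / 1000 = -0.265, 0.03 rad / 1.5708 = 0.0191.

>>> creep_tool(
  steps="0 -0.045 0.005 0 0 0 0\n0 -0.09 0.009 0.0064 0 -0.0255 0\n0 -0.135 0.013 0.0127 0 -0.0509 0\n0.005 -0.18 0.016 0.0191 0 -0.0764 0\n0.01 -0.225 0.018 0.0255 0 -0.1101 0\n0.02 -0.265 0.02 0.0274 0 -0.1101 0\n0.024 -0.302 0.022 0.0274 -0.0013 -0.1101 0\n0.024 -0.302 0.022 0.0274 -0.0013 -0.1101 0",
)

```text
time: 18.25
tool_pos: [501.4, 16.2, 175.4]
eef_rot: [0.992, 0.026, 0.125, -0.003]
ft_force: [0.2, -0.7, -1.1]
width: 0.161
grasp_force: 59.2
```

>>> creep_tool(
  steps="0 0 0 0 0 0 0",
)

```text
time: 18.38
tool_pos: [501.3, 14.0, 175.6]
eef_rot: [0.992, 0.024, 0.125, -0.002]
ft_force: [0.1, -0.2, -0.8]
width: 0.161
grasp_force: 59.2
```

```bash
python3 - <<'E'
from h import *
np.set_printoptions(precision=3,suppress=True)
seepin()
p,Rt=pinpose(H-80*FY,FY); print(p); go(p,Rt)
E
```

```text
robot: TCP [501.251  13.952 175.629] axis FX,FY,Z -0.0005346703122957689 1.0000049620515177 grip pt rel H 0.6155768962392346 -97.17231064190192 15.692098469183293
scene shank axis -0.017348980241714204 0.9997051180893524 -0.017288629176174866 at origin rel H 1.3722774110485532 -80.17181684392743 16.52056741080449 74 nose s 79.04997934547764
   pin [(array([  0.3, -84.7,  18.3]), 0.45)]
   pin_nose [(array([17.4, 16.8, -8.6]), 0.64)]
   pin_hole [(array([ 0. , -2.3,  0.4]), 0.88)]
top shank axis 0.018896290228027253 0.999778233782366 0.009829673652537525 at origin rel H -1.1817010027771233 -80.17318237358775 17.268937194785394 101 nose s 55.65127138385452
   pin [(array([ -5.7, -84.5,  17.2]), 0.54)]
   pin_nose [(array([ -1.4, -23.4,  20.5]), 0.55)]
   pin_hole [(array([-1.5,  1.7,  5.5]), 0.87)]
[501.385  14.6   159.935]
shift [-4.1 -1.  15.7] rot [ 0.002 -0.002 -0.   ]
```

Converted, 15.5 mm / 1000 = 0.0155, 8 mm / 1000 = 0.008.

>>> creep_tool(
  steps="-0.002 -0.0003 0.008 0 0 0 0\n-0.004 -0.0005 0.0155 0 0 0 0\n-0.004 -0.0005 0.0155 0 0 0 0",
)

```text
time: 19.15
tool_pos: [500.6, 14.8, 158.5]
eef_rot: [0.992, 0.024, 0.124, -0.002]
ft_force: [0.5, -0.0, -1.2]
width: 0.165
grasp_force: 59.2
```

```bash
python3 - <<'E'
from h import *
np.set_printoptions(precision=3,suppress=True)
seepin()
import glob,os
f=max(glob.glob("pics/scene_*"),key=os.path.getmtime); cv2.imwrite("pics/8c.png",cv2.resize(cv2.imread(f)[180:300,220:380],None,fx=5,fy=5,interpolation=2))
_,R0=tool(); print("fwd 20",R0.inv().apply(20*FY)); go(*pinpose(H-80*FY,FY))
E
```

```text
robot: TCP [500.632  14.796 158.51 ] axis FX,FY,Z -0.00046625187636395107 1.0000049962921125 grip pt rel H -0.2490684211427309 -97.72852453122765 -1.4212878955622443
scene shank axis -0.012892167956101867 0.9997634851213352 -0.017803723968406536 at origin rel H 0.4045023872205212 -80.72813117154324 -0.718124209795377 72 nose s 56.624984498303746
   pin [(array([  1.1, -90.2,  -1.8]), 0.52)]
   pin_nose [(array([  2.5, -26.5,  -1.9]), 0.55)]
   pin_hole [(array([2. , 1.4, 0.4]), 0.93)]
top shank axis 0.02401522687687024 0.9997154165021397 -0.001601517973239952 at origin rel H -2.68305857577306 -80.72957074544306 1.1092988478909263 89 nose s 56.85156374715264
   pin [(array([ -6.3, -85. ,   0.2]), 0.63)]
   pin_nose [(array([ -3.7, -24.2,   5.1]), 0.43)]
   pin_hole [(array([-1.7,  2.2,  4.2]), 0.91)]
fwd 20 [19.368  0.007  4.987]
shift [-0.4 -0.   0.4] rot [ 0.002 -0.002  0.001]
```

View pics/8c.png

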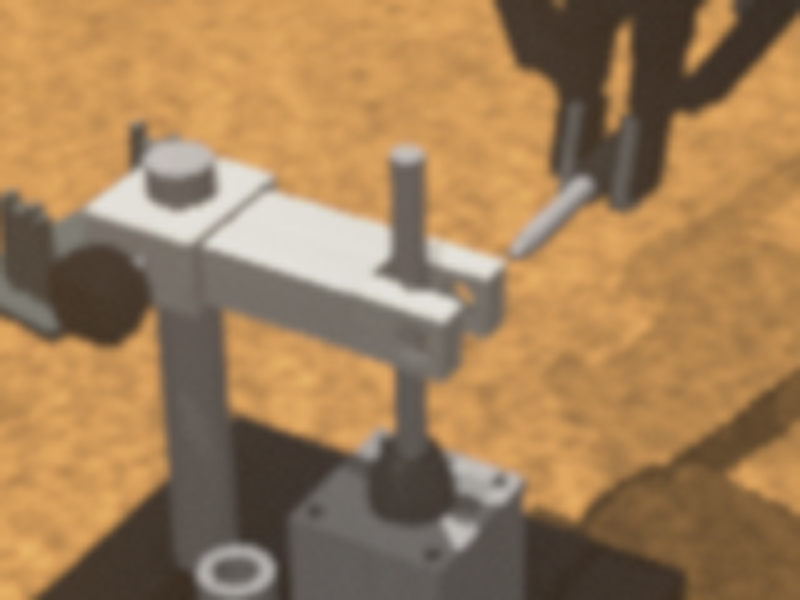

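The crop shows the damper seated, with its rod through the slot at (410,220), and the pin's nose at (515,250) pointing at the near prong's hole on the level of the fork. I advance in steps and watch the force.

>>> creep_tool(
  steps="0.0075 0 0.0012 0 0 0 0\n0.015 0 0.003 0 0 0 0\n0.022 0 0.0049 0 0 0 0\n0.029 0 0.0067 0 0 0 0\n0.036 0 0.0085 0 0 0 0\n0.036 0 0.0085 0 0 0 0",
)

```text
time: 20.3
tool_pos: [538.8, 16.4, 160.8]
eef_rot: [0.992, 0.024, 0.125, -0.002]
ft_force: [0.2, 0.4, -1.1]
width: 0.163
grasp_force: 59.2
```

```bash
python3 - <<'E'
from h import *
np.set_printoptions(precision=3,suppress=True)
seepin(); print(arm.read_state()["ft_force"])
E
```

```text
robot: TCP [538.848  16.378 160.778] axis FX,FY,Z -0.0004001626076350204 1.0000050249223187 grip pt rel H -0.03848977109524987 -59.511025431624724 0.8386780092292554
scene shank axis 0.019127096827629156 0.99947869805764 0.026204756912705678 at origin rel H -0.036359407899318616 -42.510936433259666 0.9990777861899289 54 nose s 55.373345907625215
   pin [(array([ -1.5, -49.5,   1.8]), 0.62)]
   pin_nose [(array([ 4.1, 10.4,  2.5]), 0.41)]
   pin_hole [(array([-1.9, -2.3,  1.8]), 0.76)]
top shank axis -0.014448147522598091 0.9998736829168112 0.007353821550304234 at origin rel H -1.9015939672266167 -42.5116828266342 1.4473764380330465 97 nose s 43.28777069711991
   pin [(array([ -5.5, -44.4,  -2. ]), 0.65)]
   pin_nose [(array([-2.1, 11.1,  0.8]), 0.54)]
   pin_hole [(array([ 1.1, -1.5,  4.8]), 0.92)]
[-0.284  0.282 -1.771]
```

Converted, 35 mm / 1000 = 0.035, 28 mm / 1000 = 0.028.

>>> creep_tool(
  steps="0.007 0 0.0019 0 0 0 0\n0.014 0 0.0037 0 0 0 0\n0.021 0 0.0055 0 0 0 0\n0.028 0 0.0073 0 0 0 0\n0.035 0 0.009 0 0 0 0\n0.035 0 0.009 0 0 0 0",
)

```text
time: 21.45
tool_pos: [575.0, 18.1, 160.9]
eef_rot: [0.992, 0.024, 0.125, -0.002]
ft_force: [-0.9, 0.4, -0.3]
width: 0.16
grasp_force: 59.2
```

```bash
python3 - <<'E'
from h import *
np.set_printoptions(precision=3,suppress=True)
seepin(); print(arm.read_state()["ft_force"])
E
```

```text
robot: TCP [575.007  18.094 160.853] axis FX,FY,Z -0.0004330396282975579 1.000005011225784 grip pt rel H -0.0547780908087606 -23.312933524140174 0.9129413341362351
scene shank axis 0.22262183458489576 0.9749092391003398 0.0013054751822519463 at origin rel H -5.440004753846153 -6.315177150287613 0.5651268373764538 51 nose s 50.718017606475726
   pin [(array([  1.4, -12.3,   1.5]), 0.51)]
   pin_nose [(array([ 4.3, 48. , -0.3]), 0.42)]
   pin_hole [(array([-1. ,  2.7, -1.4]), 0.66)]
top shank axis -0.06832377980230799 0.993052624178835 -0.09585647036506714 at origin rel H -0.15924664180402412 -6.31289038421717 4.442646853070272 44 nose s 55.177917713818424
   pin []
   pin_nose [(array([14. , 22.7, -4.2]), 0.74)]
   pin_hole [(array([-5. , 48.7,  4.2]), 0.23)]
[-1.219  0.261 -0.892]
```

Converted, 4.5 mm / 1000 = 0.0045, 1.5 mm / 1000 = 0.0015.

>>> creep_tool(
  steps="0.0015 0 0.0004 0 0 0 0\n0.003 0 0.0008 0 0 0 0\n0.0045 0 0.0012 0 0 0 0\n0.0045 0 0.0012 0 0 0 0",
)

```text
time: 22.35
tool_pos: [579.3, 18.3, 160.8]
eef_rot: [0.992, 0.024, 0.125, -0.002]
ft_force: [0.6, 0.4, -0.5]
width: 0.162
grasp_force: 59.2
```

>>> creep_tool(
  steps="0.001 0 0.0003 0 0 0 0\n0.002 0 0.0005 0 0 0 0\n0.002 0 0.0005 0 0 0 0",
)

```text
time: 22.72
tool_pos: [580.9, 18.4, 160.7]
eef_rot: [0.992, 0.024, 0.125, -0.002]
ft_force: [-2.5, -1.1, 0.5]
width: 0.158
grasp_force: 59.3
```

Converted, 2 mm / 1000 = 0.002, 1 mm / 1000 = 0.001.

>>> creep_tool(
  steps="0.001 0 0.0003 0 0 0 0\n0.002 0 0.0005 0 0 0 0\n0.002 0 0.0005 0 0 0 0",
)

```text
time: 23.1
tool_pos: [581.1, 18.4, 160.5]
eef_rot: [0.992, 0.024, 0.122, -0.002]
ft_force: [-13.8, -0.8, 6.5]
width: 0.163
grasp_force: 60.3
```

Converted, -0.8 mm / 1000 = -0.0008, -0.2 mm / 1000 = -0.0002.

>>> creep_tool(
  steps="-0.0008 0 -0.0002 0 0 0 0\n-0.0008 0 -0.0002 0 0 0 0.6\n-0.0008 0 -0.0002 0 0 0 0.6\n-0.0008 0 -0.0002 0 0 0 0.6\n-0.0008 0 -0.0002 0 0 0 0.6\n-0.0008 0 -0.0002 0 0 0 0.6",
)

```text
time: 23.85
tool_pos: [582.6, 18.5, 160.8]
eef_rot: [0.992, 0.024, 0.125, -0.002]
ft_force: [-0.3, 0.1, 0.2]
width: 0.599
grasp_force: 0.0
```

>>> creep_tool(
  steps="-0.01 0 -0.008 0 0 0 0.6\n-0.03 0 -0.02 0 0 0 0.6\n-0.07 0 -0.04 0 0 0 0.6\n-0.11 0 -0.07 0 0 0 0.6\n-0.15 0 -0.1 0 0 0 0.6\n-0.15 0 -0.1 0 0 0 0.6",
)

```text
time: 24.6
tool_pos: [411.9, 10.3, 223.9]
eef_rot: [0.991, 0.023, 0.13, -0.001]
ft_force: [-0.1, 0.4, -0.1]
width: 0.596
grasp_force: 0.0
```

```bash
python3 - <<'E'
from h import *
np.set_printoptions(precision=3,suppress=True)
for cam in("scene","top"):
    im,d=arm.snapshot(cam); cv2.imwrite(f"pics/{cam}9.png",im[:,:,::-1]); P=cloud(cam,d,np.ones_like(d,bool))
    for t in("pin","pin_nose","damper","damper_top"):
        print(cam,t,[(np.round([(w-H)@FX,(w-H)@FY,w[2]-H[2]],1),round(x["confidence"],2)) for x in arm.landmark_of(t,cam)[:1] for w in[toW(cam,x["location"])]])
    w=P-H; s=w@FY; D=np.hypot(w@FX,w[:,2]); k=(s>-60)&(s<-1)&(D<14); print("head s range",np.percentile(s[k],[1,99]),"centre",np.mean(w[k]@FX),np.mean(w[k][:,2]),"nose",np.percentile(s[(s>44)&(s<70)&(D<8)],[1,99]))
    c=(int(px(cam,H)[0]),int(px(cam,H)[1])); cv2.imwrite(f"pics/{cam}9c.png",cv2.resize(im[c[1]-60:c[1]+60,c[0]-50:c[0]+50,::-1],None,fx=4,fy=4,interpolation=2))
cv2.imwrite("pics/9.png",np.hstack([cv2.imread("pics/scene9c.png"),cv2.imread("pics/top9c.png")]))
E
```

```text
scene pin [(array([  0.2, -10.1,  -0.3]), 0.51)]
scene pin_nose [(array([ 2.8, 51.3,  4.8]), 0.74)]
scene damper [(array([ 17.2,  18.9, -79.9]), 0.74)]
scene damper_top [(array([13.4, 21.2, 58.2]), 0.85)]
head s range [-47.598 -10.32 ] centre -1.6705405675045442 -0.9529914691218613 nose [44.936 53.777]
top pin [(array([-3.5, -5.1, -4.9]), 0.54)]
top pin_nose [(array([-5. , 53.4,  5.4]), 0.48)]
top damper [(array([  9.4,  20.6, -77.5]), 0.55)]
top damper_top [(array([15.6, 18.6, 58.8]), 0.65)]
head s range [-46.483  -1.428] centre -0.3897209827649685 1.7787724363431836 nose [44.287 54.25 ]
```

View pics/9.png

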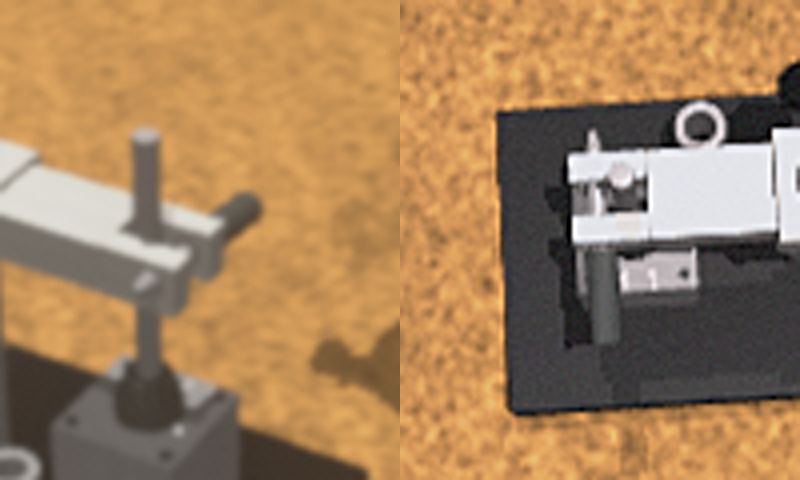

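Left, in the scene view: the damper stands upright with its collar on the block, and the pin's nose shows through the far prong at (147,283). Right, in the top view: the head sits against the near prong at (605,255) and the nose shows at (593,140). The head's end is at -46 to -47 mm against an ideal -45, so the head is within about 2 mm of the fork, and the rod top measured 233 mm against 232 when seated. The job is done, so I hand it in.

```bash
python3 -c "
from station import arm
print(arm.close_job())"
```

```text
the job is handed in; nothing more can be done
None
```

The damper is seated upright in the bore and the lock pin is through both prongs with its head at the fork; everything is released and the job was handed in at about 25 s, but the hand-in returned no verdict.

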